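# Cull failed prints from the UV curing cabinet

## Robot

A 7-joint arm with a two-finger parallel gripper is mounted at the origin on the work surface. World frame = base frame: x ahead of the robot, y to its left, z up, the work surface at z = 0. Lengths are in mm, angles in rad, forces in N, time in s.
With the tool pointing down it reaches from about 400 to 875 mm from the base axis. Payload 19.3 kg.
Tool frame: the origin (TCP) lies at the very end of the fingers, on their centre line; the grasp point (between the pads) lies behind it (grip_point_offset is the z of the grasp point in the tool frame, in mm); z points along the fingers, y is the line along which they close (so a half turn about z gives the same grasp; the last joint's range is limited). The gripper opens to 85 mm and grips with 20 to 120 N. Pads are 22 mm wide; open, the fingers measure 114 mm over their backs; the gripper's body (76 mm by 85 mm) begins 54 mm behind the grasp point. The pads swing forward as they close: fully open they stand 13 mm farther back than shut.
Start: joints at [1.176, 0.521, -0.036, 1.599, 0.021, 1.021, -0.113], TCP at [199.421, -592.322, 231.291] pointing down, gripper open.
Joint ranges: [-2.91, 2.91], [-0.3, 2.13], [-1.5, 1.42], [0.17, 2.43], [-1.26, 4.41], [0.16, 1.93], [-2.52, 2.52]. Speed limits (rad/s): [1.89, 1.89, 2.39, 2.39, 3.01, 3.01, 3.01].

## Interface

Orientations are given as a unit quaternion [w, x, y, z].
In Python, from bench import * gives the robot as it stands.
- The arm moves only by the tool arm_command, never from a script. Its argument "deltas" is one flat list of numbers, 7 for each row, row after row: the turn, a rotation vector about the tool's x, y, z in degrees, then the shift along the tool's x, y, z in m, then the opening, from 0 (shut) to 1 (fully open). In form: [rx, ry, rz, x, y, z, fingers, rx, ry, rz, x, y, z, fingers, ...]. A call has 1 to 20 rows; each row shifts and turns the commanded pose from where the row before left it, along the tool's axes as they then stand; what a row does not reach is not made up. A row lasts 1/8 s, in which the tool goes at most 62.5 mm and 10.7 degrees, less where a joint would pass 70% of its speed; a pose out of reach is approached as far as the arm can. A call is refused whole if a number of a shift passes 0.0625 or a number of a turn 10.7, either way. A call with a gripper value outside its range is refused whole. The fingers move at their own pace and stop on an object; "force" is the grip in N (left out, the last holds). Time passes only in rows, so rows that do not move let the fingers close. It gives the time, the measured TCP pose, the force, the opening and the grip force at its end, in the units of the state.
- sense(): the state, without advancing time (a new reading comes with each control period).
- grab_frame(name): name is "side" or "top" or "wrist"; returns the picture (384x512x3 uint8, blue, green, red); there is no depth.
- camera_params(name): a dict with "camera_matrix" (3x3 intrinsics, pixels), "eye" and "rotation" of the camera in the world; the wrist camera has in their place "mount" (4x4, takes a point from camera to tool coordinates, whose origin is the TCP and whose axes are the flange's). Camera axes: x right, y down, z forward; pixel columns grow to the right and rows downward; lengths in mm; the calibration is good to about 2 mm. A picture is of the moment at which its call begins: read the wrist's pose just before it. camera_params takes no time and is no camera call.
- close_job(): hands the job in; it is judged then, once.
The state is a dict: "time_s": time; "joints": joint angles; "joint_velocities": joint speeds; "joint_torque": joint torques, N m; "eef_pos": TCP position; "eef_rot": TCP orientation; "force": force on the tool from outside, world axes, zero at the start; "torque": the same for the moment, N m; "finger_gap": finger opening in mm; "grasp_force": force on a finger pad.
Only numpy, scipy, OpenCV 4.12 (cv2) and the standard library are available. Lean on these libraries where they do the work, as an engineer would, in place of code of your own. Each camera call takes 0.05 s, during which the arm holds its last target. There are 200 camera calls.

## Task

The brush rests in the UV curing cabinet are done and some of the prints have failed. Press the emergency stop so that it latches down and keep it down all the time the tray is not shut, pull the tray out to its stop, and put every short or bent rest into the cardboard scrap box, leaving the straight full-length ones in the tray. Then push the tray fully home and turn the red head of the stop clockwise so that it pops up again; do not disturb the bottle or the tin of brushes.

Things in the scene. Friction and masses are not known exactly. Their poses are not given: they have to be found in the camera images.
- cabinet_front (a point): middle of the top front edge of the UV curing cabinet, 100 mm above the bench. The cabinet is a fixed grey steel housing 284 wide (y), reaching 260 mm back (+x) from here; a fan housing on the rear 85 mm of its top reaches 155 mm above the bench. Axes: -x points out of its front, the way its one tray comes out, towards the robot; z up. Where it stands and how it is turned vary a little.
- tray (a joint): slide of the cabinet's tray: 0 = fully home, 0.160 (m) = out to its stop, along the cabinet's own -x. It stays where it is left (friction about 1.5 N, no catch). With the tray shut the rests are hidden in the cabinet; they lie flat in two rows, 76 mm apart, of four places 56 mm apart, roughly lengthwise along the cabinet's x.
- tray_handle (a point): middle of the tray's handle, a round steel bar about 10 mm thick and 110 mm long, parallel to the cabinet's y axis, 35 mm in front of the tray's front panel, 73 mm above the bench, 27 mm below the top of the cabinet's front part; can be pinched from above. Axes as the cabinet's; it moves with the tray.
- tray_floor (a point): centre of the tray's inner floor, 30 mm above the bench; axes as the cabinet's; moves with the tray. Inside, the tray measures 154 (x) x 244 (y) mm; its walls are 5 mm thick and 23 mm high over the floor; its white front panel (-x side) is 12 mm thick, its top 63 mm above the floor.
- stopbox: emergency-stop station, fixed to the bench: yellow box 78 x 78 x 55 mm high on a 78 x 110 mm foot plate, black collar 4 mm high on top, red mushroom head above. Origin: centre of its underside. It stands to the left or the right of the cabinet, with the scrap box on the other side.
- stop_top (a point): centre of the top face of the red mushroom head (straight above the station's origin, z up; it turns with the head). The head is a ribbed round knob of 40 mm diameter and 22 mm high on a 22 mm stem; out, its top is 91 mm above the bench and its underside 14 mm above the box's top; latched, it is 7 mm lower.
- stop_plunger (a joint): how far the mushroom head is pressed in: 0 = out, 0.007 (m) = latched down. A snap action: pressing takes about 10 N at first, less farther down; past about 0.0045 it snaps to 0.007 and stays down by itself (held by 2 to 4 N) until the head is turned. If let go before that it springs back out.
- stop_knob (a joint): turn of the mushroom head, rad, positive clockwise seen from above, 0 (rest) to 0.95 (stop); it springs back to 0 within a second when let go (0.05 to 0.15 N m). When it is latched, turning it past about 0.4 rad frees the latch (0.6 to 0.9 is safe): the head is pushed out by about 3 N, and rises 7 mm, if need be once the fingers let go of it.
- scrapbox: open cardboard scrap box, loose, 170 (x) x 130 (y) x 60 mm high, walls 4 mm, 0.25 kg. Origin: centre of its underside.
- sound0: sound brush rest, to stay in the tray: a straight grey resin bar 64 (x) x 18 (y) x 16 (z) mm with four teeth and three brush grooves on top, 30 g. Origin: centre of its underside. May be absent.
- sound1: sound brush rest, to stay in the tray: a straight grey resin bar 64 (x) x 18 (y) x 16 (z) mm with four teeth and three brush grooves on top, 30 g. Origin: centre of its underside. May be absent.
- sound2: sound brush rest, to stay in the tray: a straight grey resin bar 64 (x) x 18 (y) x 16 (z) mm with four teeth and three brush grooves on top, 30 g. Origin: centre of its underside. May be absent.
- sound3: sound brush rest, to stay in the tray: a straight grey resin bar 64 (x) x 18 (y) x 16 (z) mm with four teeth and three brush grooves on top, 30 g. Origin: centre of its underside. May be absent.
- short0: failed brush rest, to be scrapped: the same grey bar but broken off short, 40 (x) x 18 (y) x 16 (z) mm with only two teeth, 20 g. Origin: centre of its underside. May be absent.
- short1: failed brush rest, to be scrapped: the same grey bar but broken off short, 40 (x) x 18 (y) x 16 (z) mm with only two teeth, 20 g. Origin: centre of its underside. May be absent.
- bent0: failed brush rest, to be scrapped: the same grey bar warped into a kink, 18 mm wide and 16 mm high. Its longer arm, 40 mm, lies along its own x; its middle is at x = -12, y = -6 mm. From that arm's +x end the other arm, 28 mm, bends off by 0.6 rad towards +y. 30 g. Origin: middle of the whole outline, at underside height. May be absent.
- bent1: failed brush rest, to be scrapped: the same grey bar warped into a kink, 18 mm wide and 16 mm high. Its longer arm, 40 mm, lies along its own x; its middle is at x = -12, y = +6 mm. From that arm's +x end the other arm, 28 mm, bends off by 0.6 rad towards -y. 30 g. Origin: middle of the whole outline, at underside height. May be absent.
- bottle: bystander: black water bottle, 66 mm diameter, 210 mm high, loose, upright. Origin: centre of its underside.
- tin: bystander: black tin 84 mm diameter, 110 mm high, with brushes standing in it up to about 250 mm, loose. Origin: centre of its underside.

How it is judged:
By the outcome, as a careful person would: the job done as asked, in the order asked, and still so for the second after the job is handed in, with the robot touching nothing.
Of short0, short1, bent0, bent1 only 2 to 4 are there at a start; the rules pass over those that are not, and their reading is None.
Of sound0, sound1, sound2, sound3 only 2 to 4 are there at a start; the rules pass over those that are not, and their reading is None.
At some moment in a run one of scrapbox, short0, short1, bent0, bent1 may be knocked a few centimetres aside while the robot is not near it.
Once in a run the grip may slacken for a moment while it holds something.
It also fails if it takes over 210 s, if anything falls off the work surface, if the arm or the gripper's body presses on something with over 40 N, if the wrist force passes 120 N, or if a joint passes its speed limit or range.

## Working session

There is one attempt and no reset: what is moved stays moved. The work goes in short steps, Python scripts to look and compute and a tool call to move; the robot and the scene stay as the last step left them, time stands still between calls to the robot, and variables do not carry over. Pictures are saved under pics/ and viewed, at most 14 in all, crops included, and the job is handed in when it is done.

Besides the shell and the picture viewer there is one more tool, called in YAML: its name, and indented under it one key for each argument. arm_command: Moves the arm, as the interface text tells. Its arguments: {"type":"object","properties":{"deltas":{"type":"array","items":{"type":"number"}},"force":{"type":"number"}},"required":["deltas"]}

```bash
ls; mkdir -p pics; python3 - <<'E'
from bench import *
import cv2,numpy as np
s=sense();print({k:np.round(s[k],3) for k in s})
for n in("side","top","wrist"):
    f=grab_frame(n);cv2.imwrite(f"pics/{n}0.png",f)
    p=camera_params(n);print(n,{k:np.round(np.array(p[k]),3).tolist() for k in p})
a=cv2.imread("pics/top0.png");b=cv2.imread("pics/side0.png")
E
```

```text
pics
{'time_s': np.float64(0.0), 'joints': array([ 1.176,  0.522, -0.036,  1.6  ,  0.021,  1.021, -0.113]), 'joint_velocities': array([ 0.001, -0.001,  0.001,  0.001, -0.001, -0.   , -0.002]), 'joint_torque': array([ 0.0000e+00, -9.2711e+01,  1.9800e+00, -3.6995e+01,  1.8000e-02,
        8.0000e-03,  0.0000e+00]), 'eef_pos': array([ 199.286, -592.022,  230.722]), 'eef_rot': array([-0.001,  0.987,  0.162, -0.   ]), 'force': array([-1.002,  0.777,  0.401]), 'torque': array([0.003, 0.011, 0.063]), 'grasp_force': np.float64(0.0), 'finger_gap': np.float64(85.54)}
side {'camera_matrix': [[491.786, 0.0, 249.42], [0.0, 491.786, 192.494], [0.0, 0.0, 1.0]], 'eye': [478.471, -817.376, 1133.94], 'rotation': [-0.33, 0.942, -0.061, 0.026]}
top {'camera_matrix': [[456.59, 0.0, 259.986], [0.0, 456.59, 194.1], [0.0, 0.0, 1.0]], 'eye': [432.291, 7.55, 1069.718], 'rotation': [-0.062, 0.71, -0.698, 0.071]}
wrist {'camera_matrix': [[266.915, 0.0, 256.193], [0.0, 266.915, 190.28], [0.0, 0.0, 1.0]], 'mount': [[0.001, -0.961, -0.276, 70.48], [1.0, 0.0, 0.002, 0.177], [-0.002, -0.276, 0.961, -142.051], [0.0, 0.0, 0.0, 1.0]]}
```

View pics/top0.png

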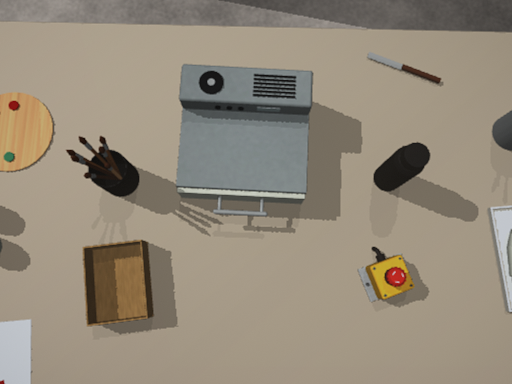

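View pics/side0.png

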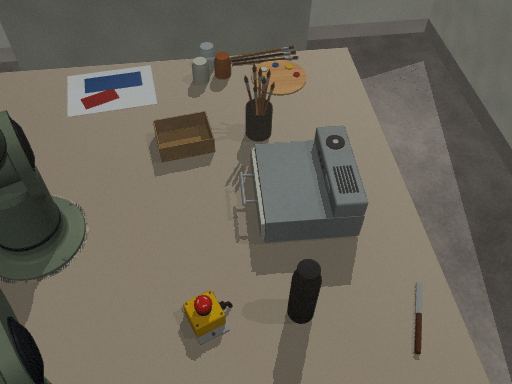

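Top view: cabinet centred near (245,150), handle bar from (215,212) to (266,214), red stop at (396,277), scrap box at (117,283), tin (115,173) and bottle (400,168). Side view: stop (203,305), handle (243,190), box (185,137), bottle (303,292).

```bash
cat > h.py <<'E'
from bench import *
import cv2,numpy as np
from scipy.spatial.transform import Rotation as R
def rot(q): return R.from_quat([q[1],q[2],q[3],q[0]])
def cam(n,s=None):
    p=camera_params(n);K=np.array(p["camera_matrix"])
    if n!="wrist":
        r=np.array(p["rotation"]);M=r if r.shape==(3,3) else rot(r).as_matrix()
        return K,M,np.array(p["eye"])
    m=np.array(p["mount"]);T=rot(s["eef_rot"]).as_matrix()
    return K,T@m[:3,:3],np.array(s["eef_pos"])+T@m[:3,3]
def ray(c,px):
    px=np.atleast_2d(px).astype(float);K,M,e=c
    d=np.c_[px,np.ones(len(px))]@np.linalg.inv(K).T@M.T
    return e,d
def plane(c,px,z):
    e,d=ray(c,px);return e+d*((z-e[2])/d[:,2])[:,None]
def tri(obs):  # [(cam,px)...] -> point, residual mm
    A=np.zeros((3,3));b=np.zeros(3);L=[]
    for c,p in obs:
        e,d=ray(c,p);d=d[0]/np.linalg.norm(d[0]);P=np.eye(3)-np.outer(d,d);A+=P;b+=P@e;L.append((P,e))
    x=np.linalg.solve(A,b);return x,[float(np.linalg.norm(P@(x-e))) for P,e in L]
def proj(c,X):
    K,M,e=c;q=(np.atleast_2d(X)-e)@M@K.T;return q[:,:2]/q[:,2:]
def yaw(s): x=rot(s["eef_rot"]).as_matrix()[:,0];return np.degrees(np.arctan2(x[1],x[0]))
def st():
    s=sense();print("t",round(s["time_s"],2),"pos",np.round(s["eef_pos"],1),"yaw",round(yaw(s),1),"F",np.round(s["force"],1),"gap",round(s["finger_gap"],1),"gf",round(s["grasp_force"],1),"j",np.round(s["joints"],2));return s
def go(s,xyz,yw):
    "total tool-frame shift (mm, before turn) and turn about tool z (deg)"
    d=rot(s["eef_rot"]).inv().apply(np.array(xyz)-s["eef_pos"]);t=(yaw(s)-yw+180)%360-180
    # shift if the turn is made first
    d2=(rot(s["eef_rot"])*R.from_euler('z',t,degrees=True)).inv().apply(np.array(xyz)-s["eef_pos"])
    print("shift first",np.round(d,1),"turn",round(t,1),"shift after turn",np.round(d2,1))
def blobs(m,amin):
    n,l,stt,cc=cv2.connectedComponentsWithStats(m.astype(np.uint8));return [(stt[i,4],cc[i].round(1),stt[i,:4]) for i in range(1,n) if stt[i,4]>amin]
E
python3 - <<'E'
from h import *
import bench
print(getattr(bench,"grip_point_offset",None),[k for k in dir(bench) if k[0]!='_'][:30])
im={n:cv2.imread(f"pics/{n}0.png") for n in("top","side")};C={n:cam(n) for n in im}
red={}
for n in im:
    h=cv2.cvtColor(im[n],cv2.COLOR_BGR2HSV)
    m=((h[...,0]<6)|(h[...,0]>174))&(h[...,1]>190)&(h[...,2]>90)
    B=blobs(m,60);print(n,"red",B)
    red[n]=B
# bright head cast on z=91
for n in im:
    for b in red[n]: print(n,plane(C[n],b[1],85).round(1))
# scrap box corners, handle, front edge by eye in top
print("box",plane(C["top"],[[85,243],[147,241],[151,322],[86,325]],60).round(0))
print("handle",plane(C["top"],[[215,212],[266,214]],78).round(1),[tri([(C["top"],[240,213]),(C["side"],[243,190])])])
print("front edge",plane(C["top"],[[180,189],[306,194]],100).round(1))
print("bottle",plane(C["top"],[[417,154]],210),plane(C["side"],[[308,270]],210),"tin",plane(C["top"],[[106,165]],110))
def crop(n,x,y,w,h,k): return cv2.resize(im[n][y:y+h,x:x+w],None,fx=k,fy=k,interpolation=cv2.INTER_CUBIC)
a=crop("top",170,170,150,60,5);b=crop("side",180,150,150,60,5)
cv2.imwrite("pics/c1.png",np.vstack([a,b]))
E
```

```text
-18.700000000000003 ['MotionError', 'camera_params', 'close_job', 'grab_frame', 'grip_point_offset', 'sense']
top red [(np.int32(67), array([ 13.3, 105. ]), array([  9, 101,  10,   9], dtype=int32)), (np.int32(239), array([395.4, 276.4]), array([386, 267,  20,  19], dtype=int32))]
side red [(np.int32(187), array([202.5, 303.3]), array([194, 295,  18,  17], dtype=int32))]
top [[814.2 557.   85. ]]
top [[ 446.1 -295.4   85. ]]
side [[ 446.2 -299.2   85. ]]
box [[508. 378.  60.]
 [515. 243.  60.]
 [343. 224.  60.]
 [334. 361.  60.]]
handle [[579.   93.9  78. ]
 [576.5 -17.9  78. ]] [(array([581.23851552,  39.68685109,  63.9190106 ]), [1.4178531582692622, 1.4178531582692824])]
front edge [[ 624.6  169.2  100. ]
 [ 618.6 -103.4  100. ]]
bottle [[ 681.20980728 -308.87743886  210.        ]] [[ 679.18316059 -312.60800167  210.        ]] tin [[672.39946506 329.15114505 110.        ]]
```

View pics/c1.png

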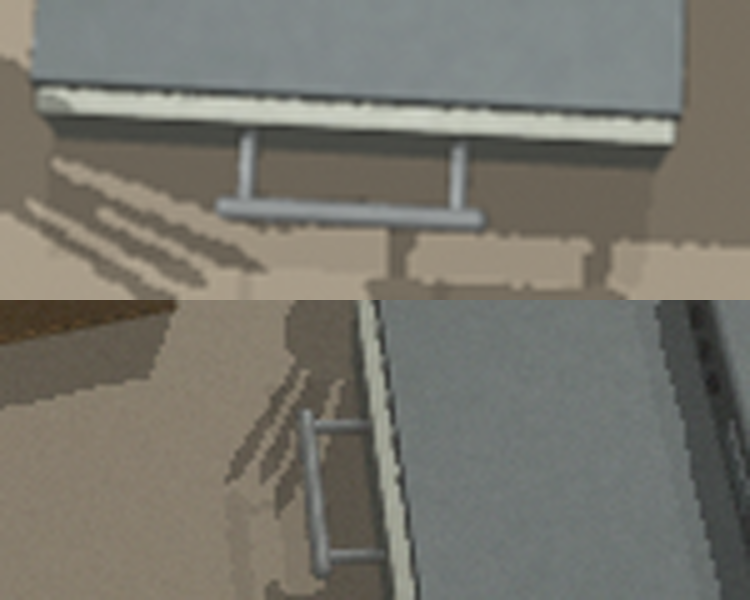

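Crop: handle ends at about (213.4,211.4)/(266.8,214.0) in top and (241.4,172.4)/(244.4,204.6) in side; the tray is shut.

```bash
python3 - <<'E'
from h import *
T,S=cam("top"),cam("side")
a=tri([(T,[213.6,211.4]),(S,[241.4,172.6])]);b=tri([(T,[266.6,214]),(S,[244.4,204.4])])
print(a,b,"mid",(a[0]+b[0])/2,"axis yaw",np.degrees(np.arctan2(*(a[0]-b[0])[:2])), np.linalg.norm(a[0]-b[0]))
print("head",tri([(T,[395.4,276.4]),(S,[202.5,303.3])]))
s=st();go(s,[446,-297,125],18.65);go(s,[446,-297,125],0)
E
```

```text
(array([583.31459834,  97.83145316,  71.05421479]), [1.9949846768483923, 1.9949846768483301]) (array([578.08184901, -19.22949922,  74.9901785 ]), [1.078847198370563, 1.0788471983705121]) mid [580.69822368  39.30097697  73.02219665] axis yaw 2.559478542310308 117.24393394313942
head (array([ 446.09989295, -296.85439203,   80.18702018]), [0.05272443795969065, 0.0527244379597267])
t 0.15 pos [ 199.3 -592.1  230.9] yaw 18.6 F [ 0.1 -0.2  0.3] gap 85.5 gf 0.0 j [ 1.18  0.52 -0.04  1.6   0.02  1.02 -0.11]
shift first [ 328.  -200.9  106. ] turn -0.0 shift after turn [ 328.1 -200.6  106. ]
shift first [ 328.  -200.9  106. ] turn 18.6 shift after turn [ 246.7 -295.   106. ]
```

arm_command:
  deltas: [0, 0, 0, 0.041, -0.025, 0.006, 0, 0, 0, 0, 0.041, -0.025, 0.012, 0, 0, 0, 0, 0.041, -0.025, 0.012, 0, 0, 0, 0, 0.041, -0.025, 0.015, 0, 0, 0, 0, 0.041, -0.025, 0.015, 0, 0, 0, 0, 0.041, -0.025, 0.015, 0, 0, 0, 0, 0.041, -0.025, 0.015, 0, 0, 0, 0, 0.041, -0.026, 0.016, 0, 0, 0, 9.3, 0, 0, 0, 0, 0, 0, 9.3, 0, 0, 0, 0, 0, 0, 0, 0, 0, 0, 0, 0, 0, 0, 0, 0, 0, 0]

```text
time_s: 1.65
eef_pos: [446.1, -297.1, 125.3]
eef_rot: [-0.0, 1.0, 0.002, -0.0]
force: [-0.2, 0.4, 0.4]
finger_gap: -0.4
grasp_force: 0.0
```

arm_command:
  deltas: [0, 0, 0, 0, 0, 0.015, 0, 0, 0, 0, 0, 0, 0.013, 0, 0, 0, 0, 0, 0, 0.004, 0, 0, 0, 0, 0, 0, 0.003, 0, 0, 0, 0, 0, 0, 0.003, 0, 0, 0, 0, 0, 0, 0.003, 0, 0, 0, 0, 0, 0, 0.001, 0, 0, 0, 0, 0, 0, 0, 0]

```text
time_s: 2.65
eef_pos: [446.4, -297.3, 83.8]
eef_rot: [0.0, 1.0, 0.0, 0.0]
force: [-3.8, 1.6, 13.6]
finger_gap: 0.7
grasp_force: 6.6
```

```bash
python3 -c "
from h import *
st()"
```

```text
t 2.65 pos [ 446.4 -297.3   83.8] yaw 0.0 F [-3.8  1.6 13.6] gap 0.7 gf 6.6 j [ 0.48  0.59 -0.01  1.95  0.01  0.6  -1.1 ]
```

arm_command:
  deltas: [0, 0, 0, 0, 0, -0.04, 0, 0, 0, 0, 0, 0, -0.04, 0, 0, 0, 0, 0.019, -0.048, 0, 0.3, 0, 0, 0, 0.019, -0.048, 0, 0.3, 0, 0, 0, 0.019, -0.048, 0, 0.3, 0, 0, 0, 0.019, -0.048, 0, 0.3, 0, 0, 0, 0.019, -0.048, 0, 0.3, 0, 0, 0, 0.019, -0.048, 0, 0.3, 0, 0, 0, 0.02, -0.048, 0, 0.3, 0, 0, -9.8, 0, 0, 0, 0.3, 0, 0, -9.8, 0, 0, 0, 0.3, 0, 0, -9.8, 0, 0, 0, 0.3, 0, 0, -9.8, 0, 0, 0, 0.3, 0, 0, -9.8, 0, 0, 0, 0.3, 0, 0, -9.8, 0, 0, 0, 0.3, 0, 0, -9.8, 0, 0, 0, 0.3, 0, 0, -9.8, 0, 0, 0, 0.3, 0, 0, -9.6, 0, 0, 0, 0.3, 0, 0, 0, 0, 0, 0, 0.3]

```text
time_s: 5.03
eef_pos: [580.2, 38.6, 163.2]
eef_rot: [-0.0, 0.72, 0.694, 0.0]
force: [0.3, -0.3, 0.3]
finger_gap: 25.7
grasp_force: 0.0
```

```bash
python3 - <<'E'
from h import *
s=st();w=grab_frame("wrist");C=cam("wrist",s);cv2.imwrite("pics/w1.png",w)
im={n:grab_frame(n) for n in("top","side")}
p={}
for n in im:
    h=cv2.cvtColor(im[n],cv2.COLOR_BGR2HSV)
    m=((h[...,0]<6)|(h[...,0]>174))&(h[...,1]>190)&(h[...,2]>90);m[:,:150]=0
    B=blobs(m,60);print(n,B);p[n]=B[0][1] if B else None
    cv2.imwrite(f"pics/{n}1.png",im[n])
print(tri([(cam(n),p[n]) for n in p]))
print("pred handle px",proj(C,[[583,97,73],[579,-18,73]]))
E
```

```text
t 5.03 pos [580.2  38.6 163.2] yaw 87.9 F [ 0.3 -0.3  0.3] gap 25.7 gf 0.0 j [ 0.14  0.56 -0.43  1.77  0.29  0.88 -0.46]
top [(np.int32(220), array([394.8, 276.5]), array([386, 267,  19,  19], dtype=int32))]
side [(np.int32(170), array([202.6, 305.2]), array([195, 298,  17,  16], dtype=int32))]
(array([ 445.86076506, -297.90377521,   72.54076245]), [0.16623045591743024, 0.16623045591741267])
pred handle px [[256.20651809 127.51811863]
 [256.25140082 249.57196451]]
```

View pics/w1.png

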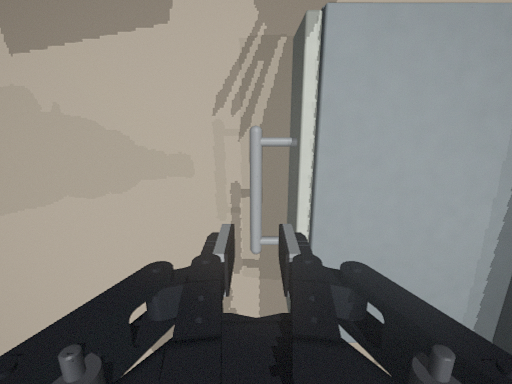

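Wrist: handle bar at column 256, rows 127–254, as predicted, between the fingers; the head sank 7.6 mm, so it is latched.

arm_command:
  deltas: [0, 0, 0, 0, 0, 0.03, 0.3, 0, 0, 0, 0, 0, 0.03, 0.3, 0, 0, 0, 0, 0, 0.03, 0.3, 0, 0, 0, 0, 0, 0.019, 0.3, 0, 0, 0, 0, 0, 0, 0.3, 0, 0, 0, 0, 0, 0, 0, 0, 0, 0, 0, 0, 0, 0, 0, 0, 0, 0, 0, 0, 0, 0, 0, 0, 0, 0, 0, 0]
  force: 40

```text
time_s: 6.3
eef_pos: [579.5, 39.0, 55.2]
eef_rot: [-0.0, 0.719, 0.695, -0.0]
force: [-6.0, 2.4, -1.5]
finger_gap: 9.6
grasp_force: 39.1
```

arm_command:
  deltas: [0, 0, 0, 0, -0.01, 0, 0, 0, 0, 0, 0, -0.015, 0, 0, 0, 0, 0, 0, -0.02, 0, 0, 0, 0, 0, 0, -0.02, 0, 0, 0, 0, 0, 0, -0.02, 0, 0, 0, 0, 0, 0, -0.02, 0, 0, 0, 0, 0, 0, -0.02, 0, 0, 0, 0, 0, 0, -0.015, 0, 0, 0, 0, 0, 0, -0.01, 0, 0, 0, 0, 0, 0, -0.006, 0, 0, 0, 0, 0, 0, -0.004, 0, 0, 0, 0, 0, 0, -0.003, 0, 0, 0, 0, 0, 0, 0, 0, 0]

```text
time_s: 7.92
eef_pos: [419.5, 44.8, 55.1]
eef_rot: [0.001, 0.719, 0.695, 0.002]
force: [11.5, -0.9, -0.6]
finger_gap: 9.3
grasp_force: 40.3
```

arm_command:
  deltas: [0, 0, 0, 0, 0.003, 0, 0, 0, 0, 0, 0, 0, 0, 0.3, 0, 0, 0, 0, 0, 0, 0.3, 0, 0, 0, 0, 0, -0.015, 0.3, 0, 0, 0, 0, 0, -0.03, 0.3, 0, 0, 0, 0, 0, -0.04, 0.3, 0, 0, 0, 0, 0, -0.04, 0.3, 0, 0, 0, 0, 0, -0.02, 0.3, 0, 0, 10, 0, 0, 0, 0.4, 0, 0, 10, 0, 0, 0, 0.4, 0, 0, 10, 0, 0, 0, 0.4, 0, 0, 10, 0, 0, 0, 0.4, 0, 0, 10, 0, 0, 0, 0.4, 0, 0, 10, 0, 0, 0, 0.4, 0, 0, 10, 0, 0, 0, 0.4, 0, 0, 10, 0, 0, 0, 0.4, 0, 0, 10, 0, 0, 0, 0.4, 0, 0, 0, 0.035, 0, 0, 0.4, 0, 0, 0, 0.035, 0, 0, 0.4, 0, 0, 0, 0, 0, 0, 0.4]

```text
time_s: 10.42
eef_pos: [491.4, 41.8, 198.9]
eef_rot: [-0.0, 1.0, -0.018, -0.0]
force: [-0.3, 0.3, 0.6]
finger_gap: 34.0
grasp_force: 0.0
```

```bash
python3 - <<'E'
from h import *
import json
s=st();w=grab_frame("wrist");cv2.imwrite("pics/w2.png",w);json.dump({k:np.array(s[k]).tolist() for k in s},open("s2.json","w"))
print(proj(cam("wrist",s),[[544,40,30],[467,160,53],[621,-80,53]]))
E
```

```text
t 10.43 pos [491.4  41.8 198.9] yaw -2.0 F [-0.3  0.3  0.6] gap 34.0 gf 0.0 j [-0.06  0.36 -0.18  1.97  0.09  0.82 -1.9 ]
[[255.81142379 130.29522421]
 [152.85053467 204.37742497]
 [376.34867209  46.35268339]]
```

View pics/w2.png

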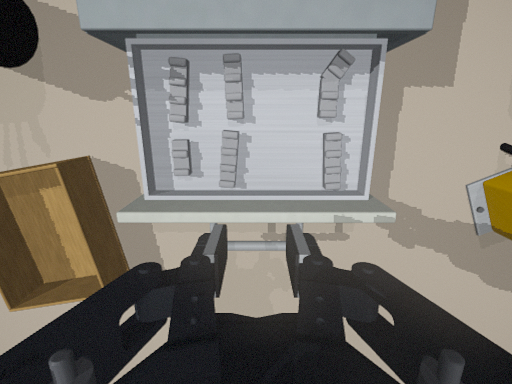

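Wrist: six rests. Bent one at about (335,85) back row, short one at (181,157) front left; four straight ones at (178,90), (233,87), (229,159), (333,160). A second view gives the heights.

arm_command:
  deltas: [0, 0, 0, 0.02, -0.03, 0, 0.4, 0, 0, 0, 0.02, -0.03, 0, 0.4, 0, 0, 0, 0, 0, 0, 0.4]

```text
time_s: 10.85
eef_pos: [532.0, 102.7, 199.1]
eef_rot: [-0.0, 1.0, -0.016, -0.0]
force: [-1.7, 1.0, -0.1]
finger_gap: 34.2
grasp_force: 0.0
```

```bash
cat > seg.py <<'E'
from h import *
def seg(w,c,box=None):
    # box: world polygon of tray floor to search in
    g=cv2.cvtColor(w,cv2.COLOR_BGR2GRAY)
    m=np.zeros_like(g);cv2.fillPoly(m,[proj(c,box).astype(np.int32)],255)
    t,_=cv2.threshold(g[m>0].reshape(-1,1),0,255,cv2.THRESH_OTSU)
    b=((g<t)&(m>0)).astype(np.uint8);b=cv2.morphologyEx(b,cv2.MORPH_CLOSE,np.ones((5,5)));b=cv2.morphologyEx(b,cv2.MORPH_OPEN,np.ones((3,3)))
    cs,_=cv2.findContours(b,cv2.RETR_EXTERNAL,cv2.CHAIN_APPROX_NONE)
    return t,b,[k for k in cs if cv2.contourArea(k)>250]
def tray(h=(576-32,39.2),hy=-2.2,dx=66,dy=111,z=30):
    a=np.radians(hy);Rm=np.array([[np.cos(a),-np.sin(a)],[np.sin(a),np.cos(a)]])
    return np.c_[np.array([[-dx,-dy],[dx,-dy],[dx,dy],[-dx,dy]])@Rm.T+h,[z]*4]
E
python3 - <<'E'
from seg import *
import json
s=st();w=grab_frame("wrist");cv2.imwrite("pics/w3.png",w);json.dump({k:np.array(s[k]).tolist() for k in s},open("s3.json","w"))
out=[];cen={}
for i in(2,3):
    s=json.load(open(f"s{i}.json"));c=cam("wrist",s);w=cv2.imread(f"pics/w{i}.png")
    t,b,cs=seg(w,c,tray(z=36));print(i,t)
    v=w.copy();cv2.drawContours(v,cs,-1,(0,0,255),1);cv2.polylines(v,[proj(c,tray(z=36)).astype(np.int32)],1,(0,255,0));out.append(v[0:260,50:460])
    for k in cs:
        P=plane(c,k[:,0],46)[:,:2].astype(np.float32);r=cv2.minAreaRect(P);print(np.round(r[0],1),np.round(r[1],1),round(r[2],1),"px",np.round(k[:,0].mean(0),1))
cv2.imwrite("pics/seg.png",np.vstack(out))
E
```

```text
t 10.85 pos [532.  102.7 199.1] yaw -1.8 F [-1.7  1.  -0.1] gap 34.2 gf 0.0 j [-0.16  0.43 -0.19  1.85  0.1   0.87 -2.  ]
2 171.0
[509.  -47.3] [63.3 29.3] 1.7 px [335.  160.3]
[513.3  64.9] [31.5 64.8] 82.6 px [234.3 159.5]
[545.5  39.8] [216.1 128.1] 88.0 px [237.2 102.4]
3 177.0
[510.5 -45.3] [37.3 62.5] 88.2 px [383.2 194.4]
[515.3  67.4] [30.5 65.3] 82.4 px [286.9 190.9]
[547.   41.5] [216.7 127.4] 88.2 px [292.1 138.4]
```

View pics/seg.png

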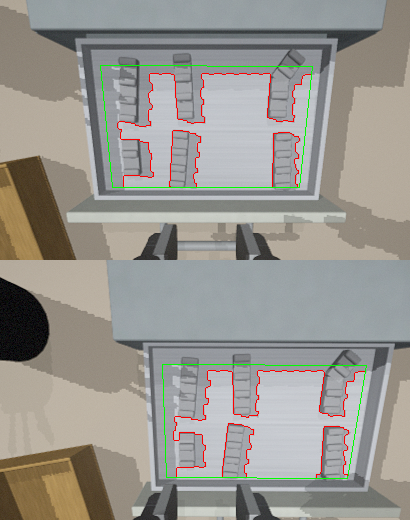

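The Otsu mask merges the shadows with the rests (seg: contours run along shadow edges); I look at the colours to separate them.

```bash
python3 - <<'E'
from h import *
w=cv2.imread("pics/w2.png");h=cv2.cvtColor(w,cv2.COLOR_BGR2HSV)
for r,c0,c1 in((157,150,215),(165,150,215),(100,305,360),(78,310,365)):
    print(r,c0,[tuple(int(v) for v in x) for x in w[r,c0:c1:3]])
E
```

```text
157 150 [(95, 94, 92), (164, 157, 154), (159, 156, 152), (158, 153, 151), (161, 156, 152), (160, 155, 152), (158, 152, 149), (196, 191, 188), (129, 123, 122), (136, 134, 133), (133, 130, 127), (128, 124, 124), (135, 133, 132), (81, 79, 77), (165, 160, 157), (162, 158, 155), (164, 159, 154), (161, 157, 153), (199, 195, 191), (199, 193, 191), (197, 194, 190), (199, 192, 191)]
165 150 [(99, 96, 93), (139, 135, 133), (158, 153, 151), (159, 154, 152), (158, 154, 150), (157, 152, 147), (160, 156, 152), (172, 167, 164), (166, 162, 161), (167, 163, 161), (165, 162, 160), (165, 162, 159), (166, 162, 161), (102, 100, 95), (162, 157, 153), (159, 152, 150), (158, 152, 149), (196, 192, 187), (196, 191, 187), (197, 192, 188), (194, 189, 186), (194, 191, 187)]
100 305 [(202, 197, 193), (201, 196, 193), (202, 197, 193), (200, 195, 191), (186, 181, 177), (135, 131, 130), (167, 163, 161), (172, 168, 166), (162, 157, 155), (135, 130, 130), (134, 134, 130), (167, 162, 157), (164, 159, 155), (164, 159, 155), (202, 195, 193), (202, 196, 193), (202, 195, 193), (201, 197, 192), (199, 195, 191)]
78 310 [(192, 185, 183), (192, 185, 183), (190, 185, 183), (190, 185, 181), (124, 120, 119), (148, 146, 143), (158, 153, 154), (159, 156, 155), (160, 156, 154), (149, 145, 144), (112, 108, 105), (149, 145, 142), (150, 146, 143), (150, 146, 142), (172, 165, 163), (189, 183, 180), (187, 182, 179), (189, 183, 179), (188, 183, 179)]
```

```bash
python3 - <<'E'
from h import *
a=cv2.imread("pics/w2.png");b=cv2.imread("pics/w3.png")
# crop 60x45 -> x6 ; origins
def c(i,x,y): 
    v=cv2.resize(i[y:y+46,x:x+64],None,fx=6,fy=6,interpolation=cv2.INTER_CUBIC)
    for k in range(0,64,10): cv2.line(v,(k*6,0),(k*6,6),(0,0,255),1)
    for k in range(0,46,10): cv2.line(v,(0,k*6),(6,k*6),(0,0,255),1)
    return v
cv2.imwrite("pics/c2.png",np.vstack([np.hstack([c(a,155,136),c(b,210,170)]),np.hstack([c(a,310,48),c(b,365,84)])]))
E
```

```text
(no output)
```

View pics/c2.png

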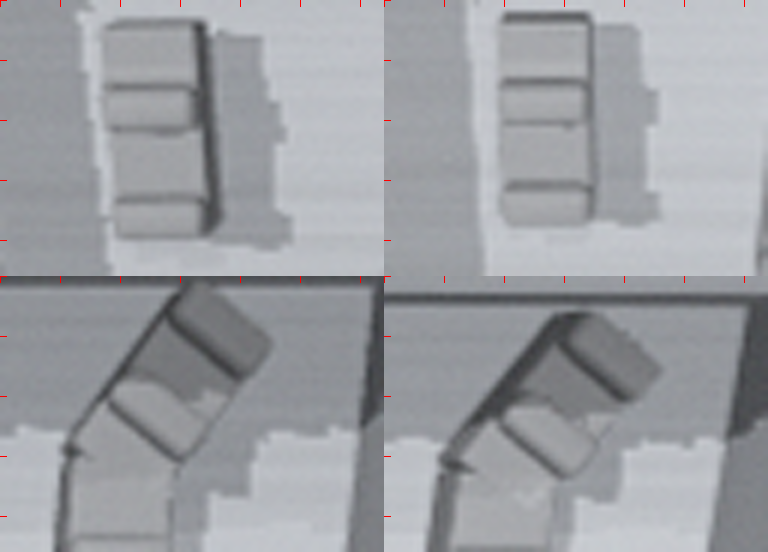

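Crop: short rest's top corners, left view (104,22),(193,22),(117,237),(207,236), right view (118,22),(208,22),(116,226),(207,224). The bent one's long arm is cut off below, so one more crop.

```bash
python3 - <<'E'
from h import *
import json
a=cv2.imread("pics/w2.png");b=cv2.imread("pics/w3.png")
def c(i,x,y): 
    v=cv2.resize(i[y:y+70,x:x+64],None,fx=6,fy=6,interpolation=cv2.INTER_CUBIC)
    for k in range(0,64,10): cv2.line(v,(k*6,0),(k*6,6),(0,0,255),1)
    return v
cv2.imwrite("pics/c3.png",np.hstack([c(a,305,55),c(b,360,92)]))
C=[cam("wrist",json.load(open(f"s{i}.json"))) for i in(2,3)]
o2=np.array([155,136]);o3=np.array([210,170]);P=[]
for p,q in(((104,22),(118,22)),((193,22),(208,22)),((117,237),(116,226)),((207,236),(207,224)),((106,90),(114,82)),((190,90),(201,82))):
    x,r=tri([(C[0],o2+np.array(p)/6),(C[1],o3+np.array(q)/6)]);P.append(x);print(x.round(1),np.round(r,1))
P=np.array(P);print("mid",P[:4].mean(0),"len",np.linalg.norm(P[:2].mean(0)-P[2:4].mean(0)),"wid",np.linalg.norm(P[0]-P[1]))
d=P[:2].mean(0)-P[2:4].mean(0);print("yaw",np.degrees(np.arctan2(d[1],d[0])))
# tray corners rough for floor height/orientation: top of front panel etc
T,S=cam("top"),cam("side")
E
```

```text
[537.7 132.6  41.8] [0.1 0.1]
[537.5 115.4  44.4] [0.1 0.1]
[497.  135.1  42.2] [0.5 0.5]
[497.3 117.2  44.3] [0.2 0.2]
[525.1 134.4  39.2] [0.1 0.1]
[525.3 117.5  43. ] [0.4 0.4]
mid [517.36706472 125.06629287  43.21345694] len 40.54762038114015 wid 17.37826241760836
yaw -3.057308768206639
```

View pics/c3.png

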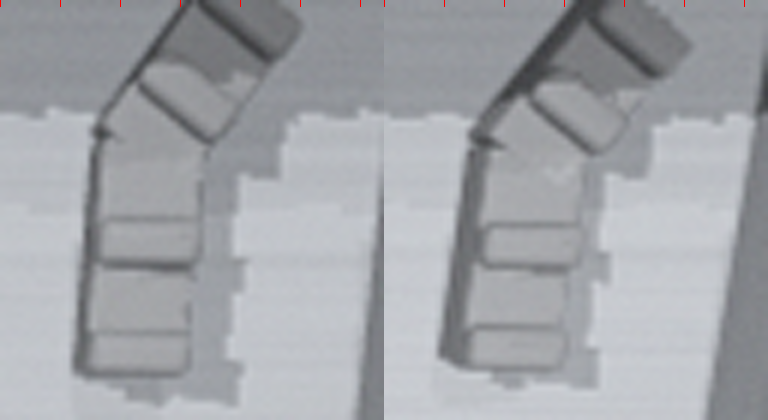

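Crop: bent rest's long-arm near end at (90,372)-(188,372) left and (82,367)-(178,367) right view; second tooth edge (103,218)-(200,218) and (101,226)-(197,226).

```bash
python3 - <<'E'
from h import *
import json
C=[cam("wrist",json.load(open(f"s{i}.json"))) for i in(2,3)]
o2=np.array([305,55]);o3=np.array([360,92]);P=[]
for p,q in(((90,372),(82,367)),((188,372),(178,367)),((103,218),(101,226)),((200,218),(197,226))):
    x,r=tri([(C[0],o2+np.array(p)/6),(C[1],o3+np.array(q)/6)]);P.append(x);print(x.round(1),np.round(r,1))
P=np.array(P);e=P[:2].mean(0);f=P[2:].mean(0);d=f-e;print("end",e,"tooth2",f,"yaw",np.degrees(np.arctan2(d[1],d[0])),np.linalg.norm(P[0]-P[1]))
u=d[:2]/np.linalg.norm(d[:2]);print("arm mid",e[:2]+20*u)
s=st();go(s,[517.4,125.1,33],-3)
E
```

```text
[556.3 -29.4  43.6] [0. 0.]
[555.8 -46.8  44.5] [0.1 0.1]
[582.1 -30.8  43.4] [0.2 0.2]
[581.5 -47.4  44.9] [0.1 0.1]
end [556.07968302 -38.11354924  44.06557346] tooth2 [581.78485768 -39.11910107  44.15192966] yaw -2.240191547690323 17.38852715720122
arm mid [576.06439787 -38.89532438]
t 10.9 pos [531.5 101.2 199. ] yaw -1.9 F [ 0.4 -1.2  0.3] gap 34.3 gf 0.0 j [-0.15  0.43 -0.19  1.85  0.1   0.87 -2.  ]
shift first [-14.7 -23.5 166. ] turn 1.1 shift after turn [-15.2 -23.2 166. ]
```

arm_command:
  deltas: [0, 0, 1.1, -0.015, -0.023, 0.02, 0.4, 0, 0, 0, 0, 0, 0.04, 0.4, 0, 0, 0, 0, 0, 0.04, 0.4, 0, 0, 0, 0, 0, 0.035, 0.4, 0, 0, 0, 0, 0, 0.02, 0.4, 0, 0, 0, 0, 0, 0.011, 0.4, 0, 0, 0, 0, 0, 0, 0.4, 0, 0, 0, 0, 0, 0, 0, 0, 0, 0, 0, 0, 0, 0, 0, 0, 0, 0, 0, 0, 0, 0, 0, 0, 0, 0, 0, 0]
  force: 40

```text
time_s: 12.28
eef_pos: [518.5, 124.0, 34.3]
eef_rot: [-0.0, 1.0, -0.027, 0.001]
force: [-1.5, -0.5, 7.8]
finger_gap: 16.8
grasp_force: 41.6
```

arm_command:
  deltas: [0, 0, 0, 0, 0, -0.015, 0, 0, 0, 0, 0, 0, -0.03, 0, 0, 0, 0, 0, 0, -0.04, 0, 0, 0, 0, 0, 0, -0.04, 0, 0, 0, 0, 0, 0, 0, 0]

```text
time_s: 12.9
eef_pos: [519.5, 124.4, 162.1]
eef_rot: [-0.001, 1.0, -0.027, 0.003]
force: [0.6, -0.7, 0.5]
finger_gap: 16.6
grasp_force: 40.6
```

```bash
python3 - <<'E'
from h import *
s=st();im=grab_frame("top");w=grab_frame("wrist")
cv2.imwrite("pics/t4.png",np.vstack([np.hstack([im[200:384,50:306],w[150:334,128:384]])]));cv2.imwrite("pics/w4.png",w)
E
```

```text
t 12.9 pos [519.5 124.4 162.1] yaw -3.1 F [ 0.6 -0.7  0.5] gap 16.6 gf 40.6 j [-0.2   0.47 -0.19  1.9   0.12  0.77 -2.09]
```

View pics/t4.png

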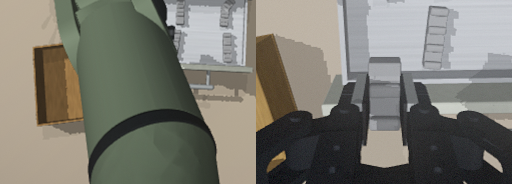

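arm_command:
  deltas: [0, 0, 0, -0.0257, -0.034, 0, 0, 0, 0, 0, -0.0257, -0.034, 0, 0, 0, 0, 0, -0.0257, -0.034, 0, 0, 0, 0, 0, -0.0257, -0.034, 0, 0, 0, 0, 0, -0.0257, -0.034, 0, 0, 0, 0, -8, 0, 0, 0, 0, 0, 0, 0, 0, 0, 0.02, 0]

```text
time_s: 13.88
eef_pos: [398.5, 301.5, 138.1]
eef_rot: [-0.0, 0.999, 0.045, 0.0]
force: [0.1, -0.4, -1.4]
finger_gap: 16.7
grasp_force: 40.6
```

```bash
python3 - <<'E'
from h import *
s=st();w=grab_frame("wrist");c=cam("wrist",s);im=grab_frame("side")
print(proj(c,[[508,378,60],[515,243,60],[343,224,60],[334,361,60]]).round())
print(proj(cam("side"),[[508,378,60],[515,243,60],[343,224,60],[334,361,60]]).round())
cv2.imwrite("pics/t5.png",np.hstack([w,im[60:444,80:330]]))
E
```

```text
t 13.88 pos [398.5 301.5 138.1] yaw 5.1 F [ 0.1 -0.4 -1.4] gap 16.7 gf 40.6 j [-0.6   0.46 -0.22  2.    0.15  0.69 -2.39]
[[167.  51.]
 [347.  58.]
 [333. 262.]
 [185. 259.]]
[[207. 112.]
 [213. 141.]
 [156. 151.]
 [152. 120.]]Traceback (most recent call last):
  File "<stdin>", line 5, in <module>
    return _nx.concatenate(arrs, 1, dtype=dtype, casting=casting)
           ~~~~~~~~~~~~~~~^^^^^^^^^^^^^^^^^^^^^^^^^^^^^^^^^^^^^^^
ValueError: all the input array dimensions except for the concatenation axis must match exactly, but along dimension 0, the array at index 0 has size 384 and the array at index 1 has size 324
```

```bash
python3 - <<'E'
from h import *
cv2.imwrite("pics/w5.png",grab_frame("wrist"))
E
```

```text
(no output)
```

View pics/w5.png

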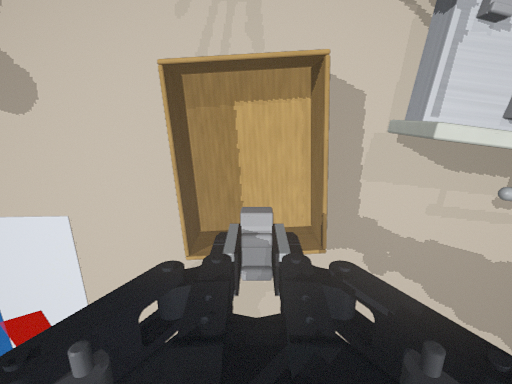

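Box rim outer corners at (161,62), (329,50), (327,252), (187,258); the bar hangs between the fingers near the box's near wall.

```bash
python3 - <<'E'
from h import *
s=st();c=cam("wrist",s);P=plane(c,[[161,62],[329,50],[327,252],[187,258]],60);print(P.round(0),P.mean(0))
go(s,[P.mean(0)[0]-20,P.mean(0)[1],25],yaw(s))
E
```

```text
t 14.03 pos [398.1 300.1 137.3] yaw 4.9 F [ 0.2 -0.4  0.1] gap 16.8 gf 40.6 j [-0.6   0.46 -0.22  2.    0.15  0.69 -2.4 ]
[[499. 380.  60.]
 [518. 256.  60.]
 [353. 230.  60.]
 [336. 358.  60.]] [426.42231699 306.09418311  60.        ]
shift first [  9.1  -5.4 112.2] turn 0.0 shift after turn [  9.1  -5.4 112.2]
```

arm_command:
  deltas: [0, 0, 0, 0.01, -0.005, 0.02, 0, 0, 0, 0, 0, 0, 0.04, 0, 0, 0, 0, 0, 0, 0.035, 0, 0, 0, 0, 0, 0, 0.012, 0, 0, 0, 0, 0, 0, 0, 0, 0, 0, 0, 0, 0, 0, 0.4, 0, 0, 0, 0, 0, 0, 0.4, 0, 0, 0, 0, 0, 0, 0.4, 0, 0, 0, 0, 0, -0.02, 0.4, 0, 0, 0, 0, 0, -0.04, 0.4, 0, 0, 0, 0, 0, -0.05, 0.4, 0, 0, 0, 0, 0, -0.03, 0.4, 0, 0, 0, 0, 0, 0, 0.4]

```text
time_s: 15.65
eef_pos: [409.3, 307.2, 173.6]
eef_rot: [-0.001, 0.999, 0.043, 0.002]
force: [0.6, -0.1, 0.1]
finger_gap: 34.4
grasp_force: 0.0
```

```bash
python3 - <<'E'
from h import *
s=st();cv2.imwrite("pics/w6.png",grab_frame("wrist"))
go(s,[576,-38.9,170],-2.3)
E
```

```text
t 15.65 pos [409.3 307.2 173.6] yaw 4.9 F [ 0.6 -0.1  0.1] gap 34.4 gf 0.0 j [-0.59  0.42 -0.22  1.95  0.13  0.78 -2.37]
shift first [136.6 359.    3.3] turn 7.2 shift after turn [180.4 339.1   3.3]
```

View pics/w6.png

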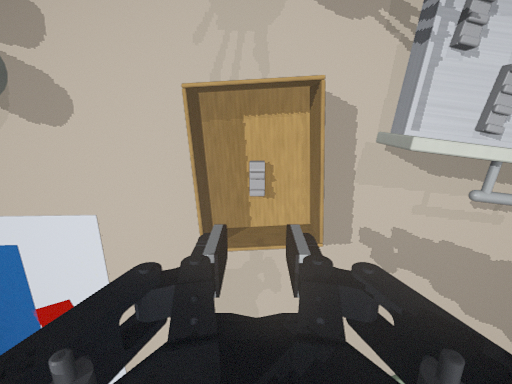

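The short rest lies in the box at (257,178). Now over the tray for the bent one.

arm_command:
  deltas: [0, 0, 0, 0.01, 0.044, 0, 0.4, 0, 0, 0, 0.01, 0.044, 0, 0.4, 0, 0, 0, 0.01, 0.044, 0, 0.4, 0, 0, 0, 0.01, 0.044, 0, 0.4, 0, 0, 0, 0.01, 0.044, 0, 0.4, 0, 0, 0, 0.01, 0.044, 0, 0.4, 0, 0, 0, 0.01, 0.044, 0, 0.4, 0, 0, 0, 0.011, 0.045, 0, 0.4, 0, 0, 7.2, 0, 0, 0, 0.4, 0, 0, 0, 0, 0, 0, 0.4]

```text
time_s: 16.95
eef_pos: [518.8, -38.3, 170.3]
eef_rot: [0.0, 1.0, -0.02, -0.001]
force: [1.3, 0.0, 0.7]
finger_gap: 34.2
grasp_force: 0.0
```

```bash
python3 - <<'E'
from h import *
s=st();w=grab_frame("wrist");c=cam("wrist",s);cv2.imwrite("pics/w7.png",w)
q=np.array([[556.3,-29.4,45],[555.8,-46.8,45],[582.1,-30.8,45],[581.5,-47.4,45]])
p=proj(c,q);print(p.round(1))
x0,y0=int(p[:,0].mean())-60,0
v=w.copy()
for a in p: v[int(round(a[1])),int(round(a[0]))]=(0,0,255)
v=v[:200,x0:x0+140];cv2.imwrite("pics/c7.png",cv2.resize(v,None,fx=3,fy=3,interpolation=cv2.INTER_NEAREST));print(x0)
go(s,[576,-38.9,33],-2.3)
E
```

```text
t 16.95 pos [518.8 -38.3 170.3] yaw -2.3 F [1.3 0.  0.7] gap 34.2 gf 0.0 j [ 0.04  0.44 -0.11  1.93  0.07  0.78 -1.72]
[[245.3 148.5]
 [262.8 148.4]
 [245.4 121.8]
 [262.6 121.7]]
194
shift first [ 57.4  -1.8 137.2] turn 0.0 shift after turn [ 57.4  -1.8 137.2]
```

View pics/c7.png

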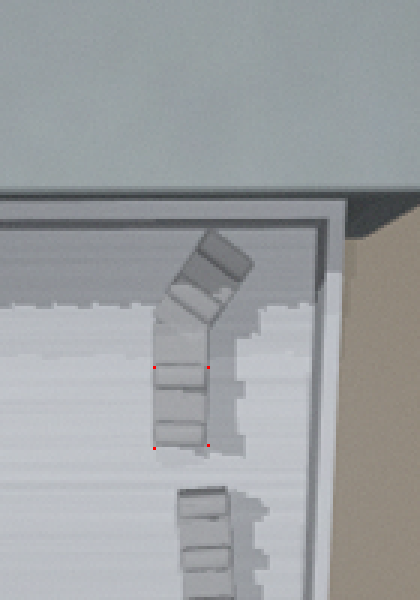

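The predicted points (red) sit on the bent rest's corners: it has not moved.

arm_command:
  deltas: [0, 0, 0, 0.027, -0.001, 0, 0.4, 0, 0, 0, 0.027, -0.001, 0.02, 0.4, 0, 0, 0, 0, 0, 0.04, 0.4, 0, 0, 0, 0, 0, 0.04, 0.4, 0, 0, 0, 0, 0, 0.025, 0.4, 0, 0, 0, 0, 0, 0.011, 0.4, 0, 0, 0, 0, 0, 0, 0.4, 0, 0, 0, 0, 0, 0, 0, 0, 0, 0, 0, 0, 0, 0, 0, 0, 0, 0, 0, 0, 0, 0, 0, 0, 0, 0, 0, 0]
  force: 40

```text
time_s: 18.38
eef_pos: [574.0, -38.3, 36.4]
eef_rot: [-0.0, 1.0, -0.02, 0.001]
force: [-0.2, 1.1, 8.7]
finger_gap: 16.7
grasp_force: 41.3
```

arm_command:
  deltas: [0, 0, 0, 0, 0, -0.015, 0, 0, 0, 0, 0, 0, -0.03, 0, 0, 0, 0, 0, 0, -0.04, 0, 0, 0, 0, 0, 0, -0.045, 0, 0, 0, -9.3, 0, 0, 0, 0, 0, 0, 0, -0.01, -0.0445, 0, 0, 0, 0, 0, -0.01, -0.0445, 0, 0, 0, 0, 0, -0.01, -0.0445, 0, 0, 0, 0, 0, -0.01, -0.0445, 0, 0, 0, 0, 0, -0.01, -0.0445, 0, 0, 0, 0, 0, -0.01, -0.0445, 0, 0, 0, 0, 0, -0.01, -0.0445, 0, 0, 0, 0, 0, -0.01, -0.0445, 0, 0, 0, 0, 0, 0, 0, 0, 0]

```text
time_s: 20.12
eef_pos: [449.0, 308.6, 166.4]
eef_rot: [-0.001, 0.998, 0.064, 0.0]
force: [0.4, -0.4, -0.8]
finger_gap: 16.8
grasp_force: 40.3
```

```bash
python3 - <<'E'
from h import *
s=st();w=grab_frame("wrist");c=cam("wrist",s);cv2.imwrite("pics/w8.png",w)
h=cv2.cvtColor(w,cv2.COLOR_BGR2HSV);m=(h[...,1]>105)&(h[...,0]>8)&(h[...,0]<25)
B=[b for b in blobs(m,800)];print(B)
print(proj(c,[[499,380,60],[518,256,60],[353,230,60],[336,358,60]]).round())
m=cv2.morphologyEx(m.astype(np.uint8),cv2.MORPH_OPEN,np.ones((5,5)));
cs,_=cv2.findContours(m,cv2.RETR_EXTERNAL,cv2.CHAIN_APPROX_SIMPLE);k=max(cs,key=cv2.contourArea);print(cv2.approxPolyDP(k,8,True)[:,0].tolist())
E
```

```text
t 20.12 pos [449.  308.6 166.4] yaw 7.3 F [ 0.4 -0.4 -0.8] gap 16.8 gf 40.3 j [-0.56  0.48 -0.2   1.87  0.13  0.8  -2.27]
[(np.int32(11453), array([255.4, 176.4]), array([183, 122, 141, 145], dtype=int32))]
[[185. 127.]
 [323. 124.]
 [317. 284.]
 [197. 284.]]
[[191, 124], [208, 129], [199, 130], [207, 244], [239, 222], [239, 196], [274, 152], [301, 176], [273, 222], [316, 264], [322, 154], [311, 154], [307, 136], [315, 123]]
```

arm_command:
  deltas: [0, 0, 0, 0, 0, 0.03, 0, 0, 0, 0, 0, 0, 0.04, 0, 0, 0, 0, 0, 0, 0.04, 0, 0, 0, 0, 0, 0, 0.03, 0, 0, 0, 0, 0, 0, 0, 0, 0, 0, 0, 0, 0, 0, 0.4, 0, 0, 0, 0, 0, 0, 0.4, 0, 0, 0, 0, 0, 0, 0.4, 0, 0, 0, 0, 0, -0.02, 0.4, 0, 0, 0, 0, 0, -0.04, 0.4, 0, 0, 0, 0, 0, -0.05, 0.4, 0, 0, 0, 0, 0, -0.03, 0.4, 0, 0, 0, 0, 0, 0, 0.4]

```text
time_s: 21.8
eef_pos: [451.5, 305.9, 167.9]
eef_rot: [-0.001, 0.998, 0.061, 0.002]
force: [-0.0, 0.2, -0.2]
finger_gap: 34.1
grasp_force: 0.0
```

```bash
python3 - <<'E'
from h import *
s=st();cv2.imwrite("pics/w9.png",grab_frame("wrist"))
go(s,[405,45.3,160],88)
E
```

```text
t 21.8 pos [451.5 305.9 167.9] yaw 7.0 F [-0.   0.2 -0.2] gap 34.1 gf 0.0 j [-0.55  0.48 -0.2   1.87  0.13  0.8  -2.27]
shift first [-77.9 253.    7.1] turn -81.0 shift after turn [-262.1  -37.4    7.1]
```

View pics/w9.png

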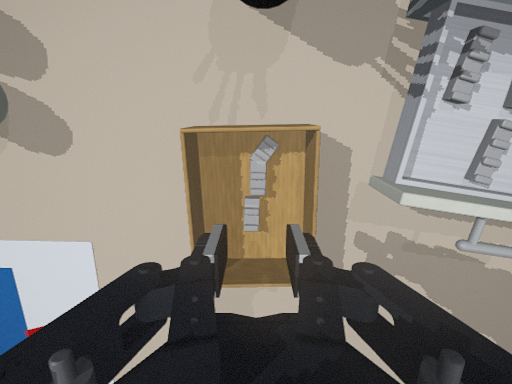

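Both failed rests lie in the box, bent at (262,165) and short at (251,213); on to the handle.

arm_command:
  deltas: [0, 0, 0, -0.009, 0.0365, 0, 0.3, 0, 0, 0, -0.009, 0.0365, 0, 0.3, 0, 0, 0, -0.009, 0.0365, 0, 0.3, 0, 0, 0, -0.009, 0.0365, 0, 0.3, 0, 0, 0, -0.009, 0.0365, 0, 0.3, 0, 0, 0, -0.009, 0.0365, 0, 0.3, 0, 0, 0, -0.009, 0.036, 0, 0.3, 0, 0, -9, 0, 0, 0, 0.3, 0, 0, -9, 0, 0, 0, 0.3, 0, 0, -9, 0, 0, 0, 0.3, 0, 0, -9, 0, 0, 0, 0.3, 0, 0, -9, 0, 0, 0, 0.3, 0, 0, -9, 0, 0, 0, 0.3, 0, 0, -9, 0, 0, 0, 0.3, 0, 0, -9, 0, 0, 0, 0.3, 0, 0, -9, 0, 0, 0, 0.3, 0, 0, 0, 0, 0, 0, 0.3]

```text
time_s: 23.98
eef_pos: [418.6, 44.3, 164.7]
eef_rot: [-0.001, 0.72, 0.694, -0.0]
force: [0.6, -0.2, -0.7]
finger_gap: 25.9
grasp_force: 0.0
```

```bash
python3 - <<'E'
from h import *
s=st();w=grab_frame("wrist");c=cam("wrist",s);cv2.imwrite("pics/w10.png",w)
p=proj(c,[[420,45,73],[422,100,73],[418,-10,73]]);print(p.round(1))
r=int(p[0][1])-40
print(r,[int(v) for v in w[r,225:290].mean(1)])
im={n:grab_frame(n) for n in("top","side")};q=[]
for n in im:
    h=cv2.cvtColor(im[n],cv2.COLOR_BGR2HSV)
    m=((h[...,0]<6)|(h[...,0]>174))&(h[...,1]>190)&(h[...,2]>90);m[:,:150]=0
    B=blobs(m,60);print(B);q.append((cam(n),B[0][1]) if B else None)
print(tri(q) if None not in q else 0)
go(s,[419.5,45,55],88)
E
```

```text
t 23.98 pos [418.6  44.3 164.7] yaw 88.0 F [ 0.6 -0.2 -0.7] gap 25.9 gf 0.0 j [ 0.17  0.34 -0.5   2.16  0.25  0.7  -0.53]
[[256.9 192.3]
 [257.1 130.6]
 [256.8 246.7]]
152 [153, 155, 152, 152, 157, 160, 160, 160, 161, 160, 160, 160, 162, 160, 161, 162, 160, 160, 159, 157, 151, 152, 154, 151, 154, 154, 151, 151, 132, 99, 123, 137, 144, 152, 157, 162, 161, 157, 150, 142, 122, 105, 119, 119, 120, 118, 121, 119, 119, 121, 118, 122, 119, 122, 120, 119, 121, 120, 120, 117, 119, 121, 118, 119, 121]
[(np.int32(233), array([394.3, 276.5]), array([385, 267,  20,  19], dtype=int32))]
[(np.int32(197), array([202.7, 305. ]), array([195, 297,  17,  18], dtype=int32))]
(array([ 445.97965077, -297.05196507,   71.75681056]), [0.041013898745891814, 0.04101389874600368])
shift first [  0.7   1.  109.6] turn -0.0 shift after turn [  0.7   1.  109.6]
```

Bar centred 2 px right of prediction; the stop is still latched. Grip it.

arm_command:
  deltas: [0, 0, 0, 0, 0.003, 0.03, 0.3, 0, 0, 0, 0, 0, 0.03, 0.3, 0, 0, 0, 0, 0, 0.03, 0.3, 0, 0, 0, 0, 0, 0.019, 0.3, 0, 0, 0, 0, 0, 0, 0.3, 0, 0, 0, 0, 0, 0, 0, 0, 0, 0, 0, 0, 0, 0, 0, 0, 0, 0, 0, 0, 0, 0, 0, 0, 0, 0, 0, 0]
  force: 40

```text
time_s: 25.25
eef_pos: [422.5, 44.5, 56.8]
eef_rot: [0.0, 0.719, 0.695, 0.001]
force: [-1.6, 2.5, 8.4]
finger_gap: 9.4
grasp_force: 40.3
```

arm_command:
  deltas: [0, 0, 0, 0, 0.01, 0, 0, 0, 0, 0, 0, 0.015, 0, 0, 0, 0, 0, 0, 0.02, 0, 0, 0, 0, 0, 0, 0.02, 0, 0, 0, 0, 0, 0, 0.02, 0, 0, 0, 0, 0, 0, 0.02, 0, 0, 0, 0, 0, 0, 0.02, 0, 0, 0, 0, 0, 0, 0.015, 0, 0, 0, 0, 0, 0, 0.01, 0, 0, 0, 0, 0, 0, 0.005, 0, 0, 0, 0, 0, 0, 0.003, 0, 0, 0, 0, 0, 0, 0, 0, 0]

```text
time_s: 26.75
eef_pos: [579.5, 38.9, 56.9]
eef_rot: [-0.0, 0.719, 0.695, -0.0]
force: [-8.0, 1.8, 12.1]
finger_gap: 9.2
grasp_force: 40.8
```

arm_command:
  deltas: [0, 0, 0, 0, 0.003, 0, 0, 0, 0, 0, 0, 0.002, 0, 0, 0, 0, 0, 0, 0, 0, 0, 0, 0, 0, 0, 0, 0, 0]

```text
time_s: 27.25
eef_pos: [579.6, 38.8, 56.5]
eef_rot: [-0.003, 0.719, 0.695, -0.004]
force: [-40.6, 1.8, 39.7]
finger_gap: 9.5
grasp_force: 44.5
```

arm_command:
  deltas: [0, 0, 0, 0, -0.004, 0, 0, 0, 0, 0, 0, -0.0005, 0, 0, 0, 0, 0, 0, 0, 0, 0.3, 0, 0, 0, 0, 0, 0, 0.3, 0, 0, 0, 0, 0, 0, 0.3, 0, 0, 0, 0, 0, -0.015, 0.3, 0, 0, 0, 0, 0, -0.04, 0.3, 0, 0, 0, 0, 0, -0.05, 0.3, 0, 0, 0, 0, 0, 0, 0.3]

```text
time_s: 28.38
eef_pos: [582.4, 39.1, 165.8]
eef_rot: [0.002, 0.719, 0.695, 0.002]
force: [0.9, 0.3, -1.0]
finger_gap: 25.7
grasp_force: 0.0
```

```bash
python3 - <<'E'
from h import *
s=st();w=grab_frame("wrist");c=cam("wrist",s)
r=150
p=proj(c,[[581,39,73]]);print(p)
row=w[r,225:340].mean(1).astype(int);print(row.tolist())
ref=cv2.imread("pics/w1.png");print("ref",ref[r,225:340].mean(1).astype(int).tolist())
# target for stop
go(s,[446,-297,150],20);go(s,[446,-297,150],60)
E
```

```text
t 28.38 pos [582.4  39.1 165.8] yaw 88.0 F [ 0.9  0.3 -1. ] gap 25.7 gf 0.0 j [ 0.15  0.56 -0.46  1.76  0.31  0.88 -0.48]
[[253.21522436 192.8873992 ]]
[167, 169, 167, 168, 166, 169, 166, 170, 167, 168, 168, 167, 166, 158, 158, 157, 159, 160, 160, 160, 150, 124, 115, 135, 147, 154, 159, 165, 168, 162, 159, 152, 142, 126, 119, 127, 122, 122, 124, 123, 125, 127, 122, 123, 125, 125, 125, 123, 124, 124, 126, 125, 122, 125, 123, 124, 125, 125, 126, 124, 117, 100, 92, 94, 95, 93, 93, 90, 92, 92, 114, 157, 183, 196, 195, 192, 193, 194, 194, 195, 194, 189, 179, 144, 123, 74, 78, 101, 129, 144, 157, 156, 154, 154, 153, 154, 155, 153, 154, 154, 154, 153, 153, 153, 154, 153, 154, 153, 155, 155, 155, 155, 158, 155, 157]
ref [170, 167, 167, 166, 167, 168, 169, 167, 168, 167, 168, 167, 168, 165, 166, 165, 161, 161, 160, 159, 159, 158, 160, 155, 129, 113, 131, 141, 154, 159, 164, 168, 166, 162, 156, 146, 127, 110, 123, 127, 125, 123, 124, 124, 123, 123, 123, 124, 124, 126, 127, 123, 125, 126, 125, 126, 128, 125, 125, 125, 125, 126, 125, 123, 108, 91, 94, 94, 95, 93, 93, 95, 95, 88, 117, 159, 181, 195, 195, 195, 195, 194, 195, 196, 194, 195, 179, 141, 127, 90, 80, 89, 124, 143, 155, 154, 154, 155, 155, 155, 153, 154, 154, 154, 155, 155, 154, 153, 154, 153, 153, 156, 154, 156, 155]
shift first [-340.7 -124.6   14.8] turn 68.0 shift after turn [-243.2  269.2   14.8]
shift first [-340.7 -124.6   14.8] turn 28.0 shift after turn [-359.3   49.9   14.8]
```

Bar-to-cabinet spacing equals the first picture: tray home. Now over the stop.

arm_command:
  deltas: [0, 0, 0, -0.0426, -0.0156, 0, 0.9, 0, 0, 0, -0.0426, -0.0156, 0, 0.9, 0, 0, 0, -0.0426, -0.0156, 0, 0.9, 0, 0, 0, -0.0426, -0.0156, 0, 0.9, 0, 0, 0, -0.0426, -0.0156, 0, 0.9, 0, 0, 0, -0.0426, -0.0156, 0, 0.9, 0, 0, 0, -0.0426, -0.0156, 0, 0.9, 0, 0, 0, -0.0426, -0.0156, 0, 0.9, 0, 0, 9.3, 0, 0, 0, 0.9, 0, 0, 9.3, 0, 0, 0, 0.9, 0, 0, 9.4, 0, 0, 0, 0.9, 0, 0, 0, 0, 0, 0, 0.9]

```text
time_s: 29.92
eef_pos: [443.7, -297.2, 161.0]
eef_rot: [-0.0, 0.866, 0.501, -0.0]
force: [0.4, -0.7, -0.8]
finger_gap: 77.0
grasp_force: 0.0
```

```bash
python3 - <<'E'
from h import *
s=st();w=grab_frame("wrist");c=cam("wrist",s);cv2.imwrite("pics/w11.png",w)
h=cv2.cvtColor(w,cv2.COLOR_BGR2HSV);m=((h[...,0]<6)|(h[...,0]>174))&(h[...,1]>190)&(h[...,2]>90)
for b in blobs(m,60): print(b, plane(c,b[1],80).round(1))
print(proj(c,[[446,-297,84]]))
go(s,[446,-297,66],60)
E
```

```text
t 29.93 pos [ 443.7 -297.2  161. ] yaw 60.1 F [ 0.4 -0.7 -0.8] gap 77.0 gf 0.0 j [ 0.71  0.48 -0.31  1.9   0.2   0.79 -0.23]
(np.int32(928), array([257.5, 196.3]), array([236, 172,  46,  46], dtype=int32)) [[ 445.6 -297.6   80. ]]
(np.int32(135), array([426.6, 379.9]), array([413, 374,  25,  10], dtype=int32)) [[ 501.4 -572.3   80. ]]
[[257.54438103 196.8541631 ]]
shift first [ 1.3  2.  95. ] turn 0.1 shift after turn [ 1.3  2.  95. ]
```

arm_command:
  deltas: [0, 0, 0, 0.001, 0.002, 0.03, 0.9, 0, 0, 0, 0, 0, 0.03, 0.9, 0, 0, 0, 0, 0, 0.02, 0.9, 0, 0, 0, 0, 0, 0.015, 0.9, 0, 0, 0, 0, 0, 0, 0.9, 0, 0, 0, 0, 0, 0, 0.3, 0, 0, 0, 0, 0, 0, 0.3, 0, 0, 0, 0, 0, 0, 0.3, 0, 0, 0, 0, 0, 0, 0.3, 0, 0, 0, 0, 0, 0, 0.3]
  force: 40

```text
time_s: 31.22
eef_pos: [446.2, -297.6, 67.2]
eef_rot: [0.0, 0.866, 0.5, 0.0]
force: [-4.6, 1.9, 12.2]
finger_gap: 38.9
grasp_force: 38.7
```

Gripped at 39 mm. Turn clockwise 43° (0.75 rad), then check.

arm_command:
  deltas: [0, 0, 5, 0, 0, 0, 0.3, 0, 0, 7, 0, 0, 0, 0.3, 0, 0, 8, 0, 0, 0, 0.3, 0, 0, 8, 0, 0, 0, 0.3, 0, 0, 8, 0, 0, 0, 0.3, 0, 0, 7, 0, 0, 0, 0.3, 0, 0, 0, 0, 0, 0, 0.3]

```text
time_s: 32.1
eef_pos: [446.7, -298.2, 67.4]
eef_rot: [0.001, 0.989, 0.147, 0.001]
force: [-1.8, -2.4, 9.2]
finger_gap: 38.7
grasp_force: 39.2
```

```bash
python3 -c "
from h import *
s=st();print(s['torque'])"
```

```text
t 32.1 pos [ 446.7 -298.2   67.4] yaw 16.9 F [-1.8 -2.4  9.2] gap 38.7 gf 39.2 j [ 0.52  0.62 -0.06  1.95  0.07  0.57 -0.86]
[-0.58156148  0.45783563  0.12393461]
```

arm_command:
  deltas: [0, 0, 0, 0, 0, -0.003, 0.3, 0, 0, 0, 0, 0, -0.003, 0.3, 0, 0, 0, 0, 0, 0, 0.9, 0, 0, 0, 0, 0, 0, 0.9, 0, 0, 0, 0, 0, 0, 0.9, 0, 0, 0, 0, 0, 0, 0.9, 0, 0, 0, 0, 0, -0.02, 0.9, 0, 0, 0, 0, 0, -0.04, 0.9, 0, 0, 0, 0, 0, -0.05, 0.9, 0, 0, 0, -0.04, 0.03, -0.04, 0.9, 0, 0, 0, -0.04, 0.03, -0.03, 0.9, 0, 0, 0, -0.04, 0.03, 0, 0.9, 0, 0, 0, 0, 0, 0, 0.9]

```text
time_s: 33.72
eef_pos: [355.6, -420.7, 251.5]
eef_rot: [0.001, 0.989, 0.145, -0.0]
force: [-0.2, 1.2, 0.2]
finger_gap: 76.9
grasp_force: 0.0
```

```bash
python3 - <<'E'
from h import *
s=st();q=[];im={}
for n in("top","side"):
    im[n]=grab_frame(n);h=cv2.cvtColor(im[n],cv2.COLOR_BGR2HSV)
    m=((h[...,0]<6)|(h[...,0]>174))&(h[...,1]>190)&(h[...,2]>90);m[:,:150]=0
    B=blobs(m,60);print(n,B);q.append((cam(n),B[0][1]) if B else None)
print(tri(q) if None not in q else 0)
cv2.imwrite("pics/fin.png",np.vstack([im["top"][50:340,60:460],im["side"][70:350,110:510]]))
E
```

```text
t 33.73 pos [ 355.6 -420.7  251.5] yaw 16.7 F [-0.2  1.2  0.2] gap 76.9 gf 0.0 j [ 0.78  0.38 -0.03  1.77  0.01  0.99 -0.53]
top [(np.int32(238), array([395.3, 276.5]), array([386, 267,  20,  19], dtype=int32))]
side [(np.int32(196), array([202.4, 303.7]), array([194, 295,  18,  18], dtype=int32))]
(array([ 445.82838335, -297.09272498,   78.69882555]), [0.13053802945646997, 0.13053802945652113])
```

View pics/fin.png

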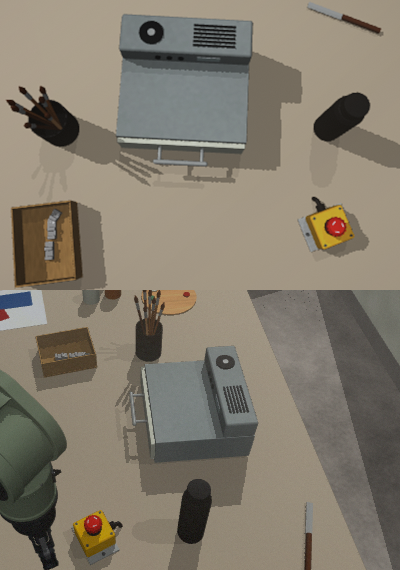

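Final views: head out again (side blob (202,304) as at the start), tray shut, both failed rests in the box, bottle and tin undisturbed.

```bash
python3 -c "
from bench import *
print(close_job())"
```

```text
the job is handed in; nothing more can be done
None
```

I handed the job in at about 34 s of robot time: the stop stayed latched while the tray was open, the one short and one bent rest went into the scrap box with the four sound ones left in the tray, the tray is fully home, and the stop was turned and popped up again; the bottle and tin look undisturbed.

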